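Zero the damp dial and hold the drying cage's gate ajar

ROBOT

A 6-joint arm with a two-finger parallel gripper is mounted at the origin on the work surface. World frame = base frame: x ahead of the robot, y to its left, z up, the work surface at z = 0. Lengths are in m, angles in rad, forces in N, time in s.
With the tool pointing down it reaches from about 0.375 to 0.9 m from the base axis. Payload 3.1 kg.
Tool frame: the origin (TCP) lies between the finger pads; the fingertips stand manip.finger_overhang ahead of it and the grasp point (between the pads) lies 5 mm behind it (manip.finger_overhang is the distance from the TCP to the fingertips, in m); z points along the fingers, y is the line along which they close (so a half turn about z gives the same grasp; the last joint's range is limited). The gripper opens to 85 mm and grips with 20 to 120 N. Pads are 22 mm wide; open, the fingers measure 114 mm over their backs; the gripper's body (76 mm by 85 mm) begins 54 mm behind the grasp point. The pads swing forward as they close: fully open they stand 13 mm farther back than shut.
Start: joints at [0.959, 0.527, 1.433, -0, 1.181, -0.178], TCP at [0.263, 0.567, 0.212] pointing down, gripper open.
Joint ranges: [-3.08, 3.08], [-0.75, 2.2], [0.22, 2.44], [-1.43, 4.57], [0, 2.65], [-2.85, 2.85]. Speed limits (rad/s): [2.79, 2.79, 3.14, 3.14, 3.14, 3.14].

INTERFACE

Orientations are given as a unit quaternion [x, y, z, w].
In Python, from station import manip gives the robot as it stands.
- The arm moves only by the tool drive_tool, never from a script. Its argument "plan" is a list of rows, each a list of 7 numbers: the shift along the tool's x, y, z in m, then the turn, a rotation vector about the tool's x, y, z in degrees, then the opening, from -1 (shut) to 1 (fully open). In form: [[x, y, z, wx, wy, wz, gripper], ...]. A call has 1 to 10 rows; each row shifts and turns the commanded pose from where the row before left it, along the tool's axes as they then stand; what a row does not reach is not made up. A row lasts 1/10 s, in which the tool goes at most 50 mm and 8.59 degrees, less where a joint would pass 70% of its speed; a pose out of reach is approached as far as the arm can. A call is refused whole if a number of a shift passes 0.05 or a number of a turn 8.59, either way. A call with a gripper value outside its range is refused whole. The fingers move at their own pace and stop on an object; "newtons" is the grip in N (left out, the last holds). Time passes only in rows, so rows that do not move let the fingers close. It gives the time, the measured TCP pose, the force, the opening and the grip force at its end, in the units of the state.
- manip.sense(): the state, without advancing time (a new reading comes with each control period).
- manip.snapshot(name): name is "scene" or "top" or "wrist"; returns a dict with "image" (384x512x3 uint8, red, green, blue), "z_map" (384x512 float32, m along the optical axis (not along the pixel's ray), 0 where there is no reading), "fov_y" (degrees; the focal length in pixels is half the picture's height over the tangent of half this angle, whatever the lens; pixels are square), "cx", "cy" (the principal point, pixels), "extrinsics" (4x4, takes a point from camera to world coordinates); the wrist camera has in their place "mount" (4x4, takes a point from camera to tool coordinates, whose origin is the TCP and whose axes are the flange's). Camera axes: x right, y up, looking along -z (the intrinsics and any distortion apply to the point x, -y, -z); pixel columns grow to the right and rows downward; lengths in m; the calibration is good to about 2 mm. A picture is of the moment at which its call begins: read the wrist's pose just before it.
- manip.sign_off(): hands the job in; it is judged then, once.
The state is a dict: "t": time; "q": joint angles; "qd": joint speeds; "tau": joint torques, N m; "tcp_pos": TCP position; "tool_rot": TCP orientation; "force": force on the tool from outside, world axes, zero at the start; "ft_torque": the same for the moment, N m; "finger_gap": opening from 0.0 (shut) to 1.0 (fully open); "gripper_force": force on a finger pad.
Only numpy, scipy, OpenCV 4.12 (cv2) and the standard library are available. Lean on these libraries where they do the work, as an engineer would, in place of code of your own. Each camera call takes 0.05 s, during which the arm holds its last target. There are 200 camera calls.

TASK

The drying cage is due for airing: first turn the knob of the damp dial back until its peak hand is fully home against the zero stop. Then take the bolt of the cage's gate by its knob, lift the sagging bolt so that its nose clears the bent lip of the keeper while you draw it back, and pull the gate towards you until its free edge stands about ten centimetres open. The gate springs shut by itself, so finish while still gripping the bolt's knob and holding the gate still there; do not disturb the tiles, tools and jar lying around.

Things in the scene. Friction and masses are not known exactly. Their poses are not given: they have to be found in the camera images.
- cage: Drying cage of light wood and steel wire, fixed to the table: 220 mm deep (x), 380 wide (y), 155 high, three tiles inside. Origin: centre of its underside; its -x side, facing the robot, is closed by the gate, its z is up. At its right front post (-y) is the keeper. A plywood bat forms the back half of the roof; nothing in front rises above the roof but the bolt's knob
- gate_hinge (a point): Point on the vertical hinge line of the gate, 169 mm above the table (knob grip height), at the left (+y) front of the cage. Its axes turn with the gate: y points from the gate's free edge to the hinge along the gate, -x out of the gate's outer face, z up
- gate_edge (a point): Top corner of the gate's free edge, 150 mm above the table, 300 mm from the hinge line. The gate is a wood frame 16 mm thick, 300 wide, its underside 32 mm above the table
- gate (a joint): Swing of the gate in rad: 0 shut, grows as the free edge comes out towards the robot (clockwise from above), stop at 1.1. A spring shuts it: 0.45 N m when shut, rising 0.3 N m per rad (about 2 to 4 N at the knob). The free edge stands 100 mm open at 0.33. While the bolt's nose is in the keeper the gate cannot open
- bolt: The steel barrel bolt on the gate's outer face: round rod 12 mm thick, 225 mm long, lying along the gate in two worn oval straps, 125 mm above the table as it sags, its axis 20 mm in front of the gate's face. Origin on the rod's axis under the knob; axes as gate_hinge. The gate carries it; it slides and lifts without turning
- bolt_knob (a point): Middle of the bolt's upright round knob, the place to grip: 18 mm diameter, 36 mm high (18 mm above and below this point) with a 24 mm cap of 4 mm above; the knob stands on a 12 mm stem, and this point is 44 mm above the rod's axis, 169 mm above the table at the start, above the gate (top 150 mm). 28 mm in front of the hinge line and 215 mm from it along the gate at the start
- bolt_nose (a point): Lower end of the bolt's turned-down nose, 14 x 14 mm, at the free end, 18 mm below the rod's axis, 112 mm from the knob towards -y of the gate
- keeper (a point): Middle of the top edge of the keeper's bent lip, 4 mm thick, on the hinge side of the nose. At rest the nose hangs behind it, 10 mm below this edge, so the bolt cannot be drawn until lifted more than 10 mm. The keeper's front wall keeps the gate shut at any lift as long as the nose is behind the lip
- bolt_draw (a joint): Draw of the bolt in m: 0 fully thrown, grows as it is drawn along the gate towards the hinge (+y of the gate), stop at 0.042. Starts at 0 to 0.004; unlifted, the lip stops it at about 0.007; the nose is clear of the keeper, and the gate free, above 0.027. Friction under 2 N
- bolt_lift (a joint): Lift of the bolt in its worn straps in m: 0 sagging, stop at 0.018. It falls back by its weight (1.7 to 3 N)
- dial: Damp dial, fixed: an aluminium drum 120 mm across and 45 high with a white face upwards. Origin: centre of its underside; its -x axis points to the zero stop, a small pin on the face at the start of the scale
- peak_grip (a point): Grip point of the dial's knob, on the axis, 72 mm above the table: a black bar 38 mm long (x of this point), 14 wide (y), its top 14 mm above this point and its foot 18 below. The peak hand is a thin pointer at the -x end of the bar and turns with it
- peak (a joint): Turn of the knob and peak hand in rad: 0 with the hand home at its zero stop, grows clockwise seen from above, so turn it anticlockwise to reset. Starts at 0.7 to 1.35. Friction 0.03 N m; stays where it is left
- tile_a: Bystander: relief tile 66 x 66 x 10 mm (relief to 19), in front of the gate, which passes over it; origin under its centre
- tile_b: Bystander: pale relief tile of the same size, also in front of the gate
- tile_c: Bystander: relief tile of the same size, between the dial and the cage
- rib: Bystander: wooden modelling tool 190 mm long, 7 high, left of the cage
- trimmer: Bystander: slim trimming tool 165 mm long, 9 high, on the robot's side of the dial
- knife: Bystander: potter's knife 200 mm long, 16 high, beyond the dial
- jar: Bystander: lidded glass jar, 52 mm across, 55 high, standing on the back of the roof of the cage (its top 210 mm above the table)
Not all that is in view belongs to the job. Leave any blue or turquoise look-alike of the dial alone.

How it is judged:
On the way, in this order (a step that is already met when the one before it is completed fails the run):
1. the peak hand is home at its zero stop, the gate still shut (value of joint peak below 0.08 rad and value of joint gate below 0.05 rad), for 0.2 s.
2. the bolt is drawn clear of the keeper by the fingers (value of joint bolt_draw above 0.028 m and contact force between the fingers and bolt above 0.5 N), for 0.1 s.
3. the gate stands ajar, held by the bolt's knob (value of joint gate between 0.2 and 0.5 rad and contact force between the fingers and bolt above 0.5 N), for 0.2 s.
At the end, for the whole second after the job is handed in: The peak hand is within 0.08 rad of its zero stop, the bolt is drawn at least 25 mm, and the gate stands still between 0.2 and 0.5 rad open (free edge 60 to 145 mm), the fingers bearing on the bolt with at least 0.5 N (all of step 3 and value of joint peak below 0.08 rad and value of joint bolt_draw above 0.025 m and velocity of joint gate between -0.05 and 0.05 rad/s); the arm keeps its last pose, push and grip.
It fails at once if a bystander is shifted by more than 40 mm (distance of any of tile_a, tile_b, tile_c, rib, trimmer, knife, jar from where it was at the start of the episode above 0.04 m).
It also fails if it takes over 54 s, if anything falls off the work surface, if the arm or the gripper's body presses on something with over 40 N, if the wrist force passes 120 N, or if a joint passes its speed limit or range.

## Working session

There is one attempt and no reset: what is moved stays moved. The work goes in short steps, Python scripts to look and compute and a tool call to move; the robot and the scene stay as the last step left them, time stands still between calls to the robot, and variables do not carry over. Pictures are saved under pics/ and viewed, at most 10 in all, crops included, and the job is handed in when it is done.

Besides the shell and the picture viewer there is one more tool, called after ">>>" as name(argument=value, ...), one argument or row to a line, values as JSON. drive_tool: Moves the arm, as the interface text tells. Its arguments: {"type":"object","properties":{"plan":{"type":"array"},"newtons":{"type":"number"}},"required":["plan"]}

```bash
mkdir -p pics; ls
cat > h.py <<'E'
import numpy as np, cv2, pickle
from station import manip
from scipy.spatial.transform import Rotation as R
def snap(n,save=None):
    s=manip.sense(); d=manip.snapshot(n)
    if 'mount' in d:
        T=np.eye(4);T[:3,:3]=R.from_quat(s['tool_rot']).as_matrix();T[:3,3]=s['tcp_pos'];d['extrinsics']=T@np.array(d['mount'])
    if save:
        cv2.imwrite(f'pics/{save}.png',d['image'][:,:,::-1]); pickle.dump(d,open(f'pics/{save}.pkl','wb'))
    return d
def f(d): return 192/np.tan(np.radians(d['fov_y'])/2)
def cloud(d):
    h,w=d['z_map'].shape;u,v=np.meshgrid(np.arange(w),np.arange(h));z=d['z_map']
    p=np.stack([(u-d['cx'])/f(d)*z,-(v-d['cy'])/f(d)*z,-z,np.ones_like(z)],-1)
    return (p@np.array(d['extrinsics']).T)[...,:3]
def proj(d,P):
    c=np.linalg.inv(d['extrinsics'])@np.append(P,1); return d['cx']+f(d)*c[0]/-c[2], d['cy']+f(d)*c[1]/c[2]
def load(n): return pickle.load(open(f'pics/{n}.pkl','rb'))
E
python3 - <<'E'
from h import *
print(manip.sense(), manip.finger_overhang)
for n in('scene','top','wrist'):
    d=snap(n,n+'0'); print(n,{k:v for k,v in d.items() if k not in('image','z_map')},(d['z_map']>0).mean())
a=[cv2.imread(f'pics/{n}0.png') for n in('scene','top')]
E
```

```text
pics
{'t': 0.0, 'q': array([ 9.58495365e-01,  5.28463336e-01,  1.43390967e+00,  1.13553685e-05,
        1.18137576e+00, -1.78508441e-01]), 'qd': array([-0.00101733, -0.00041807, -0.00047673, -0.00108733, -0.00061915,
        0.00031131]), 'tau': array([-7.97152961e-05, -4.42345583e+01, -1.78026134e+01, -4.39754504e-04,
        8.53545440e-03, -6.73847538e-07]), 'tcp_pos': array([0.26223206, 0.56649672, 0.21113305]), 'tool_rot': array([ 2.15201631e-01,  9.76569043e-01, -9.92851938e-04, -4.20092691e-04]), 'force': array([ 0.441331  , -0.39744411,  0.19181874]), 'ft_torque': array([ 0.00965949, -0.0303793 ,  0.0188032 ]), 'gripper_force': 0.0, 'finger_gap': 0.9971680426981299} 0.014
scene {'fov_y': 49.43874731426152, 'cx': 251.96248952106998, 'cy': 195.17333958115407, 'extrinsics': array([[-0.10491152, -0.81932306,  0.56365175,  1.18272149],
       [ 0.99447926, -0.08765152,  0.05769062,  0.05865207],
       [ 0.00213767,  0.56659238,  0.82399545,  1.07349964],
       [ 0.        ,  0.        ,  0.        ,  1.        ]])} 0.9959818522135416
top {'fov_y': 44.86472564372849, 'cx': 254.10
[... 333 characters left out ...]
: 58.98279894241152, 'cx': 251.7724623638897, 'cy': 191.1872417159726, 'mount': array([[ 2.75071894e-04,  9.63685373e-01,  2.67040121e-01,
         6.81699386e-02],
       [ 9.99999864e-01, -1.46742193e-04, -5.00518618e-04,
         5.47335295e-04],
       [-4.43156418e-04,  2.67040222e-01, -9.63685282e-01,
        -1.61397780e-01],
       [ 0.00000000e+00,  0.00000000e+00,  0.00000000e+00,
         1.00000000e+00]]), 'extrinsics': array([[ 0.42002668, -0.87480308, -0.24144804,  0.20081947],
       [ 0.90751062,  0.40446558,  0.11327875,  0.59597559],
       [-0.00143918, -0.26669676,  0.96377942,  0.37265971],
       [ 0.        ,  0.        ,  0.        ,  1.        ]])} 0.9957427978515625
```

View pics/scene0.png

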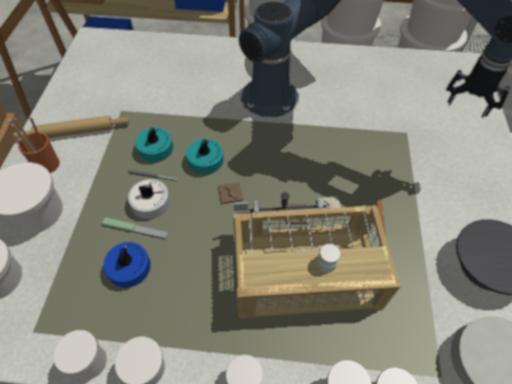

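View pics/top0.png

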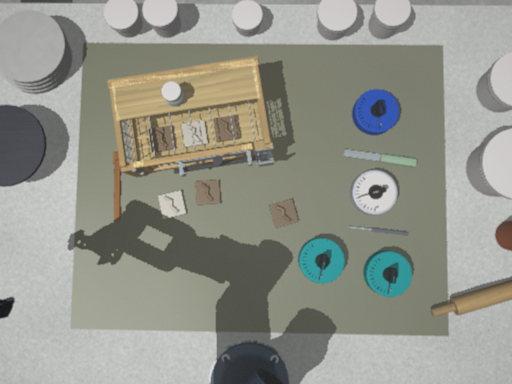

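The white dial is at scene (148,198) and top (375,191). Things that could be mistaken for it are the teal dials at top (322,260) and (389,273) and the blue one at top (376,111). I choose the white-faced one. The bolt knob is the dark post at scene (285,200) and top (217,161), in front of the gate. I'll check both in one close crop.

Run:
```python
from h import *
s,t=load('scene0'),load('top0')
def crop(d,u,v,r): return cv2.resize(d['image'][v-r:v+r,u-r-r//3:u+r+r//3,::-1],(400,300),interpolation=cv2.INTER_CUBIC)
im=np.vstack([np.hstack([crop(t,375,191,30),crop(s,148,198,30)]),np.hstack([crop(t,217,161,48),crop(s,285,205,48)])])
cv2.imwrite('pics/crops.png',im)
C=cloud(t);S=cloud(s)
print('top dial',C[191,350:400:4].round(3))
print('table',C[310,120],S[300,90])
for n,A,(u0,u1,v0,v1) in(('dial top',C,(345,405,165,218)),('dial scene',S,(120,175,175,222))):
    P=A[v0:v1,u0:u1].reshape(-1,3)
    for lo,hi in((.035,.055),(.07,.1)):
        m=(P[:,2]>lo)&(P[:,2]<hi); Q=P[m]; print(n,lo,m.sum(),np.median(Q,0).round(4),Q.min(0).round(4),Q.max(0).round(4))
for n,A,(u0,u1,v0,v1) in(('knob top',C,(205,230,150,172)),('knob scene',S,(272,298,188,212))):
    P=A[v0:v1,u0:u1].reshape(-1,3); m=(P[:,2]>.165)&(P[:,2]<.22);Q=P[m];print(n,m.sum(),Q.round(3)[::max(1,len(Q)//12)])
```

```text
top dial [[ 0.516 -0.268  0.008]
 [ 0.514 -0.272  0.042]
 [ 0.514 -0.283  0.043]
 [ 0.514 -0.294  0.041]
 [ 0.514 -0.304  0.043]
 [ 0.513 -0.31   0.064]
 [ 0.511 -0.315  0.087]
 [ 0.512 -0.325  0.086]
 [ 0.512 -0.336  0.085]
 [ 0.512 -0.346  0.083]
 [ 0.515 -0.368  0.042]
 [ 0.515 -0.378  0.044]
 [ 0.518 -0.402 -0.003]]
table [ 0.18342043  0.3539803  -0.00061568] [ 0.83130005 -0.40903841  0.00116922]
dial top 0.035 1489 [ 0.5095 -0.3249  0.0445] [ 0.4533 -0.3875  0.0353] [ 0.5714 -0.2678  0.0549]
dial top 0.07 84 [ 0.5115 -0.3259  0.0845] [ 0.5011 -0.3464  0.0703] [ 0.5227 -0.3084  0.0902]
dial scene 0.035 941 [ 0.5227 -0.3183  0.0452] [ 0.4514 -0.385   0.0352] [ 0.5717 -0.2664  0.0547]
dial scene 0.07 89 [ 0.5132 -0.3249  0.084 ] [ 0.4995 -0.3442  0.0702] [ 0.5227 -0.3067  0.0893]
knob top 77 [[0.582 0.079 0.194]
 [0.58  0.077 0.19 ]
 [0.577 0.082 0.19 ]
 [0.575 0.087 0.189]
 [0.575 0.072 0.189]
 [0.573 0.082 0.188]
 [0.573 0.068 0.187]
 [0.571 0.077 0.188]
 [0.568 0.086 0.19 ]
 [0.568 0.072 0.188]
 [0.565 0.079 0.192]
 [0.563 0.084 0.192]
 [0.563 0.07  0.19 ]]
knob scene 81 [[0.561 0.078 0.192]
 [0.562 0.083 0.19 ]
 [0.567 0.084 0.192]
 [0.57  0.076 0.19 ]
 [0.572 0.069 0.188]
 [0.571 0.084 0.189]
 [0.572 0.077 0.186]
 [0.578 0.072 0.189]
 [0.578 0.087 0.191]
 [0.581 0.082 0.189]
 [0.579 0.08  0.182]
 [0.579 0.078 0.178]
 [0.577 0.075 0.168]
 [0.58  0.078 0.169]]
```

View pics/crops.png

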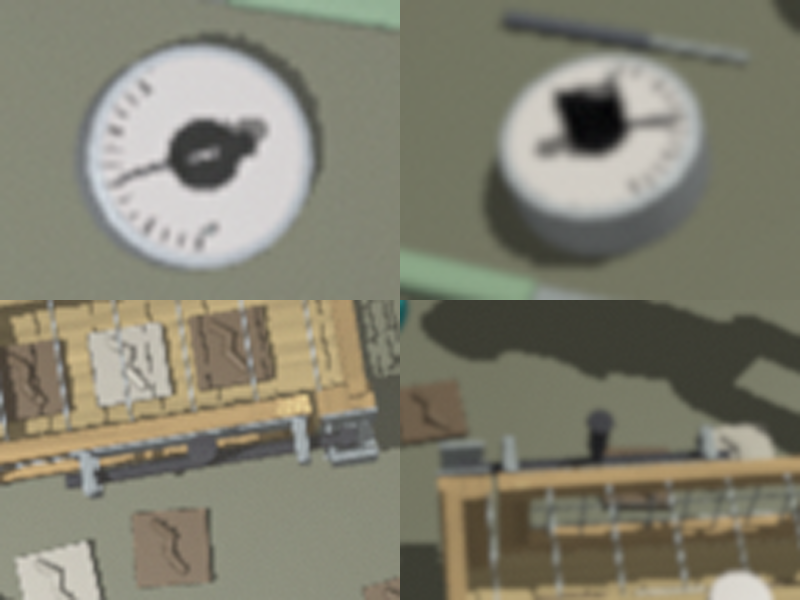

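The crop confirms the white dial. In the top crop the hand points left at (115,185) and the pin is at the bottom (210,228), so the knob must turn about 74° anticlockwise. The bolt knob's cap is at crop (200,450), and the two views agree on heights: dial knob top 0.084, cap top 0.190. I'll move over the dial now.

>>> drive_tool(
  plan=[
    [0,0,-0.01,0,0,7.5,1],
    [0,0,-0.01,0,0,7.5,1],
    [0,0,-0.01,0,0,7.5,1],
    [0,0,-0.01,0,0,7.5,1],
    [0,0,-0.01,0,0,7.5,1],
    [0,0,-0.01,0,0,7.9,1],
    [-0.0486,-0.0033,0,0,0,0,1],
    [-0.0486,-0.0033,0,0,0,0,1],
    [-0.0486,-0.0033,0,0,0,0,1],
    [-0.0486,-0.0033,0,0,0,0,1],
  ],
)

```text
t: 1.15
tcp_pos: [0.3158, 0.3779, 0.2719]
tool_rot: [0.575, 0.818, -0.0, 0.0]
force: [0.7, -0.5, 0.8]
finger_gap: 0.999
gripper_force: 0.0
```

>>> drive_tool(
  plan=[
    [-0.0486,-0.0033,0,0,0,0,1],
    [-0.0486,-0.0033,0,0,0,0,1],
    [-0.0486,-0.0033,0,0,0,0,1],
    [-0.0486,-0.0033,0,0,0,0,1],
    [-0.0486,-0.0033,0,0,0,0,1],
    [-0.0486,-0.0033,0,0,0,0,1],
    [-0.0486,-0.0033,0,0,0,0,1],
    [-0.0486,-0.0033,0,0,0,0,1],
    [-0.0486,-0.0033,0,0,0,0,1],
    [-0.0486,-0.0033,0,0,0,0,1],
  ],
)

```text
t: 2.15
tcp_pos: [0.449, -0.0909, 0.2721]
tool_rot: [0.576, 0.818, 0.0, -0.0]
force: [1.0, 0.6, 0.3]
finger_gap: 0.998
gripper_force: 0.0
```

>>> drive_tool(
  plan=[
    [-0.0486,-0.0033,0,0,0,0,1],
    [-0.0486,-0.0033,0,0,0,0,1],
    [-0.0486,-0.0033,0,0,0,0,1],
    [-0.0486,-0.0033,0,0,0,0,1],
    [-0.0486,-0.0033,0,0,0,0,1],
    [0,0,0.04,0,0,0,1],
    [0,0,0.04,0,0,0,1],
    [0,0,0,0,0,0,1],
  ],
)

```text
t: 2.95
tcp_pos: [0.5118, -0.3204, 0.1861]
tool_rot: [0.576, 0.818, 0.001, -0.007]
force: [-0.6, 1.4, -0.4]
finger_gap: 1.0
gripper_force: 0.0
```

Run:
```python
from h import *
s=manip.sense();print(s['t'],s['tcp_pos'],s['tool_rot'],s['q'])
d=snap('wrist','w1');C=cloud(d);Z=C[...,2]
m=(Z>.07)&(Z<.095)&(abs(C[...,0]-.51)<.06)&(abs(C[...,1]+.325)<.06)
P=C[m];print(m.sum(),P.mean(0),P.max(0))
top=P[P[:,2]>.08][:,:2].astype(np.float32);print(cv2.minAreaRect(top))
f_=C[(Z>.038)&(Z<.05)&(abs(C[...,0]-.51)<.08)&(abs(C[...,1]+.325)<.08)];print('face',cv2.minEnclosingCircle(f_[:,:2].astype(np.float32)))
# cage from top+scene
for n in('top0','scene0'):
    A=cloud(load(n)).reshape(-1,3)
    k=A[(A[:,2]>.183)&(A[:,2]<.2)&(np.hypot(A[:,0]-.573,A[:,1]-.078)<.025)];print(n,'cap',k.mean(0),cv2.minEnclosingCircle(k[:,:2].astype(np.float32)))
    c=A[(A[:,2]>.14)&(A[:,2]<.165)&(A[:,0]>.5)&(A[:,0]<.9)&(A[:,1]>-.12)&(A[:,1]<.35)];print('cage',cv2.minAreaRect(c[:,:2].astype(np.float32)))
    r=A[(A[:,2]>.12)&(A[:,2]<.137)&(A[:,0]>.5)&(A[:,0]<.65)&(A[:,1]>-.0)&(A[:,1]<.16)];print('rod?',len(r),r.min(0),r.max(0),np.polyfit(r[:,1],r[:,0],1))
```

```text
2.95 [ 0.51177451 -0.32044553  0.18609378] [ 0.57578345  0.81757181  0.00091553 -0.00699339] [-7.44299920e-01  5.34576024e-01  1.50313006e+00 -8.57053139e-06
  1.11799280e+00 -1.08793330e+00]
812 [ 0.509277   -0.32409181  0.08476705] [ 0.52077092 -0.30669992  0.08794865]
((0.5097214579582214, -0.3256337642669678), (0.013955979607999325, 0.03729788586497307), 16.503171920776367)
face ((0.5098440051078796, -0.32607048749923706), 0.05997530743479729)
top0 cap [0.57140715 0.07781312 0.18859864] ((0.5712816119194031, 0.07767944782972336), 0.011743604205548763)
cage ((0.6779028177261353, 0.15007658302783966), (0.26757320761680603, 0.38053834438323975), 9.125510215759277)
rod? 317 [5.52304915e-01 2.19929276e-04 1.20205486e-01] [0.60574848 0.15949112 0.1369701 ] [-0.17076515  0.58709392]
scene0 cap [0.57181176 0.07939363 0.18998094] ((0.5712504386901855, 0.07948441803455353), 0.011711416766047478)
cage ((0.6758033037185669, 0.15182483196258545), (0.2685316205024719, 0.38084158301353455), 9.688284873962402)
rod? 277 [5.55601025e-01 4.22164734e-04 1.20160033e-01] [0.6208618  0.15762432 0.13696725] [-0.24777845  0.60446458]
```

View pics/w1.png

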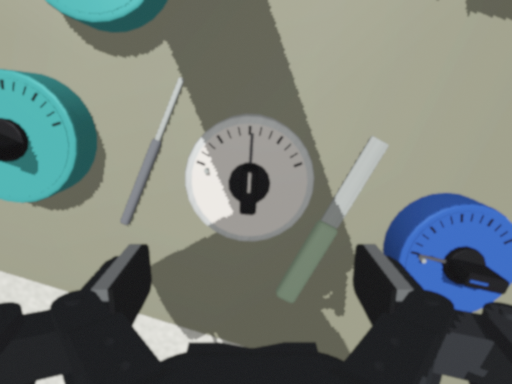

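The wrist view shows the dial centred at (250,180), the hand pointing up at (251,135) and the zero mark at left (207,170). Depth puts the bar centre at (0.510, -0.3255). I'll descend and grip.

>>> drive_tool(
  plan=[
    [-0.004,-0.0036,0.038,0,0,0,1],
    [0,0,0.038,0,0,0,1],
    [0,0,0.03,0,0,0,0.5],
    [0,0,0.011,0,0,0,0],
    [0,0,0,0,0,0,-1],
    [0,0,0,0,0,0,-1],
    [0,0,0,0,0,0,-1],
    [0,0,0,0,0,0,-1],
  ],
  newtons=30,
)

```text
t: 3.8
tcp_pos: [0.5146, -0.329, 0.077]
tool_rot: [0.575, 0.818, -0.0, 0.002]
force: [-0.3, 0.2, 0.5]
finger_gap: 0.005
gripper_force: 0.0
```

Run:
```python
from h import *
s=manip.sense();print(s['t'],s['tcp_pos'],s['qd'],s['finger_gap'])
d=snap('wrist','w2');t=snap('scene','s2')
print(manip.sense()['tcp_pos'],manip.sense()['finger_gap'])
im=np.hstack([cv2.resize(d['image'][::,::,::-1],(400,300)),cv2.resize(t['image'][160:235,98:198,::-1],(400,300),interpolation=cv2.INTER_CUBIC)])
cv2.imwrite('pics/c2.png',im)
```

```text
3.8 [ 0.51459004 -0.32897545  0.07701961] [-0.00264064  0.00827532  0.00895025  0.00135394 -0.00384598 -0.00096484] 0.005072677119942161
[ 0.51409098 -0.3286282   0.07629475] 0.003362546277846648
```

View pics/c2.png

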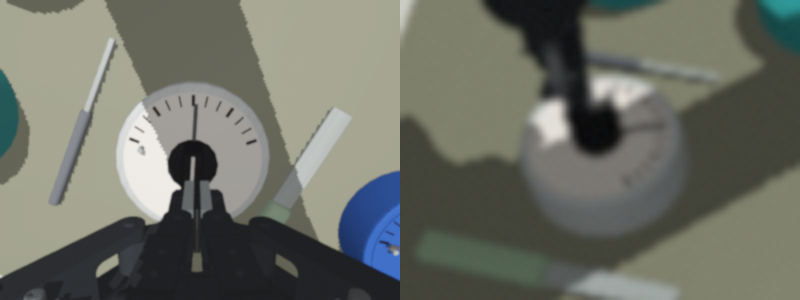

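Run:
```python
from h import *
d=load('w2');s=manip.sense();C=cloud(d)
T=np.eye(4);T[:3,:3]=R.from_quat(s['tool_rot']).as_matrix();T[:3,3]=s['tcp_pos']
for z in(-.005,0,.014): print(z,proj(d,(T@[0,0,z,1])[:3]))
print('knob top',proj(d,[.5098,-.3256,.086]), 'axis face',proj(d,[.5098,-.3256,.045]))
for v in range(185,300,8): print(v,[ (C[v,u]*1000).round().astype(int).tolist() for u in(238,246,254)])
# other views: finger in scene
A=cloud(load('s2'));m=(A[...,2]>.06)&(np.hypot(A[...,0]-.51,A[...,1]+.325)<.05);P=A[m]
for lo in np.arange(.06,.18,.012):
    Q=P[(P[:,2]>=lo)&(P[:,2]<lo+.012)]
    if len(Q):print(round(lo,3),len(Q),Q.mean(0).round(3),Q.min(0).round(3),Q.max(0).round(3))
```

```text
-0.005 (np.float64(251.10148737326264), np.float64(238.264833787377))
0 (np.float64(251.105745525794), np.float64(234.35650420870547))
0.014 (np.float64(251.1165063390494), np.float64(224.4797314935908))
knob top (np.float64(244.86640123116354), np.float64(233.96940581314388)) axis face (np.float64(246.0440212855176), np.float64(207.2047531359825))
185 [[500, -310, 62], [504, -308, 64], [508, -307, 63]]
193 [[500, -309, 80], [504, -308, 79], [508, -307, 79]]
201 [[501, -311, 86], [505, -310, 85], [508, -309, 85]]
209 [[503, -315, 85], [506, -313, 87], [510, -312, 86]]
217 [[504, -319, 86], [507, -317, 87], [511, -316, 85]]
225 [[505, -323, 85], [509, -321, 86], [512, -320, 86]]
233 [[505, -320, 102], [508, -319, 102], [511, -318, 101]]
241 [[505, -320, 110], [508, -319, 110], [511, -318, 109]]
249 [[506, -320, 117], [508, -318, 118], [511, -318, 117]]
257 [[505, -319, 126], [509, -319, 124], [511, -317, 125]]
265 [[506, -320, 130], [508, -318, 131], [511, -317, 131]]
273 [[506, -319, 137], [509, -320, 133], [512, -319, 134]]
281 [[506, -318, 144], [510, -322, 134], [513, -322, 133]]

[... 192 characters left out ...]
2]
0.072 41 [ 0.514 -0.321  0.079] [ 0.502 -0.34   0.073] [ 0.522 -0.307  0.084]
0.084 25 [ 0.513 -0.324  0.086] [ 0.502 -0.343  0.084] [ 0.52  -0.309  0.09 ]
0.096 8 [ 0.522 -0.326  0.103] [ 0.515 -0.337  0.097] [ 0.527 -0.319  0.107]
0.108 21 [ 0.523 -0.323  0.112] [ 0.507 -0.336  0.109] [ 0.529 -0.316  0.118]
0.12 2 [ 0.513 -0.317  0.126] [ 0.512 -0.317  0.125] [ 0.515 -0.317  0.127]
0.132 4 [ 0.525 -0.313  0.142] [ 0.519 -0.316  0.141] [ 0.533 -0.308  0.144]
0.144 13 [ 0.525 -0.318  0.148] [ 0.515 -0.334  0.145] [ 0.539 -0.307  0.154]
0.156 23 [ 0.528 -0.316  0.162] [ 0.499 -0.339  0.157] [ 0.549 -0.303  0.168]
0.168 11 [ 0.527 -0.315  0.174] [ 0.495 -0.338  0.169] [ 0.551 -0.302  0.179]
```

View pics/w2.png

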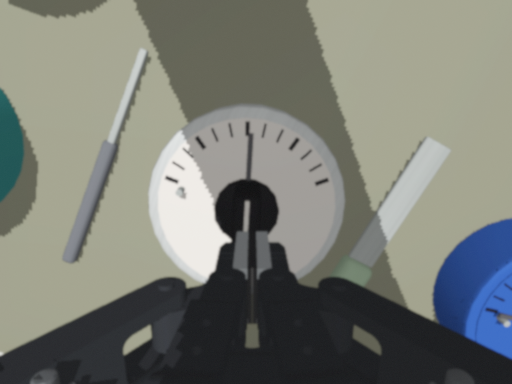

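Run:
```python
from h import *
for n in('wrist0','w1','w2'):
    d=load(n);M=np.array(d['mount']);E=d['extrinsics'];W=cloud(d);T=E@np.linalg.inv(M)
    P=(W-T[:3,3])@T[:3,:3]
    m=(abs(P[...,1])<.07)&(P[...,2]<.02)&(W[...,2]>.091)
    Q=P[m];v,u=np.where(m)
    print(n,m.sum(),'zmax',np.sort(Q[:,2])[-5:].round(3))
    for lo in np.arange(-.06,.02,.008):
        q=Q[(Q[:,2]>=lo)&(Q[:,2]<lo+.008)]
        if len(q): print(round(lo,3),len(q),(q.min(0)*1e3).round(),(q.max(0)*1e3).round())
d=load('w2');W=cloud(d)
for v in(215,222,226,230,234,240,250): print(v,(W[v,228:278:3,2]*1e3).round().astype(int))
print(manip.sense())
```

```text
wrist0 37792 zmax [-0.032 -0.032 -0.032 -0.032 -0.031]
-0.06 1634 [-11. -56. -60.] [ 12.  57. -52.]
-0.052 1407 [-11. -56. -52.] [ 12.  57. -44.]
-0.044 1070 [-11. -56. -44.] [ 12.  57. -36.]
-0.036 289 [-10. -48. -36.] [ 11.  50. -31.]
w1 37718 zmax [-0.032 -0.032 -0.032 -0.031 -0.031]
-0.06 1674 [-11. -57. -60.] [ 13.  56. -52.]
-0.052 1393 [-11. -57. -52.] [ 13.  56. -44.]
-0.044 1077 [-11. -56. -44.] [ 13.  56. -36.]
-0.036 300 [-10. -48. -36.] [ 12.  49. -31.]
w2 43288 zmax [-0.023 -0.023 -0.023 -0.023 -0.022]
-0.06 953 [-11. -17. -60.] [ 14.  17. -52.]
-0.052 570 [  7. -14. -52.] [ 13.  14. -44.]
-0.044 605 [  7. -14. -44.] [ 12.  14. -36.]
-0.036 515 [  7. -14. -36.] [ 13.  14. -28.]
-0.028 192 [  7. -12. -28.] [ 12.  12. -22.]
215 [55 55 84 85 85 85 87 86 86 85 85 55 54 55 55 55 54]
222 [55 55 84 85 86 86 86 86 85 85 84 54 55 54 55 55 54]
226 [ 54  81  85  86  86  86  86  85 238  87  85  54  55  55  54  54  46]
230 [56 83 85 85 85 86 87 86 85 86 85 54 54 56 54 46 45]
234 [ 53  83  86 103 101 104 102 103 103 102 102 103 104 103  45  46  44]
240 [ 46  84  85 109 109 109 109 109 110 108 110 110 109 110  46  44  46]
250 [109 110 111 118 119 119 118 119 119 119 118 119 119 119 111 110 111]
{'t': 3.9, 'q': array([-7.51702946e-01,  6.82898095e-01,  1.58145691e+00, -3.04418396e-05,
        8.75173193e-01, -1.09637263e+00]), 'qd': array([-0.00091275,  0.00856914,  0.00723574,  0.00106017, -0.00210342,
        0.0012019 ]), 'tau': array([ 1.12815126e-02, -4.59392989e+01, -1.28375423e+01,  2.17228740e-04,
       -9.78256721e-03, -1.05076583e-05]), 'tcp_pos': array([ 0.51409098, -0.3286282 ,  0.07629475]), 'tool_rot': array([ 5.75367341e-01,  8.17894466e-01, -1.54232097e-04,  1.02070856e-03]), 'force': array([0.63533691, 0.12840079, 0.02063343]), 'ft_torque': array([-0.00029469, -0.01146956, -0.01712261]), 'gripper_force': 0.0, 'finger_gap': 0.003362546277846648}
```

The camera shows the shut fingertips about 22 mm behind the reported TCP, not 14 mm ahead of it, and the fingers closed on nothing above the bar. I'll work from the measured tip position: open, go about 40 mm lower and grip again.

>>> drive_tool(
  plan=[
    [0.0043,-0.003,0,0,0,0,0.2],
    [0,0,0,0,0,0,0.2],
    [0,0,0,0,0,0,0.2],
    [0,0,0.015,0,0,0,0.2],
    [0,0,0.015,0,0,0,0.2],
    [0,0,0.01,0,0,0,0.0],
    [0,0,0,0,0,0,-1],
    [0,0,0,0,0,0,-1],
    [0,0,0,0,0,0,-1],
    [0,0,0,0,0,0,-1],
  ],
  newtons=30,
)

```text
t: 4.9
tcp_pos: [0.509, -0.3236, 0.0324]
tool_rot: [0.576, 0.818, 0.001, -0.001]
force: [4.8, 1.4, -16.9]
finger_gap: 0.409
gripper_force: 31.7
```

The gap reads 0.41, about 35 mm, which matches the hub disc below the bar (34 mm across, top at z 0.054). I'm gripping too low. I'll open, raise 10 mm and regrip on the bar.

>>> drive_tool(
  plan=[
    [0,0,0,0,0,0,0.3],
    [0,0,0,0,0,0,0.3],
    [0,0,-0.006,0,0,0,0.3],
    [0.001,0.0015,-0.006,0,0,0,0.1],
    [0,0,0,0,0,0,-1],
    [0,0,0,0,0,0,-1],
    [0,0,0,0,0,0,-1],
    [0,0,0,0,0,0,-1],
  ],
  newtons=30,
)

```text
t: 5.7
tcp_pos: [0.5096, -0.3246, 0.0481]
tool_rot: [0.575, 0.818, -0.001, -0.0]
force: [-3.7, -2.0, 6.7]
finger_gap: 0.155
gripper_force: 33.3
```

The gap is now 13 mm, so the bar is gripped. I'll turn it anticlockwise, which is negative about tool z.

>>> drive_tool(
  plan=[
    [0,0,0,0,0,-4,-1],
    [0,0,0,0,0,-8,-1],
    [0,0,0,0,0,-8,-1],
    [0,0,0,0,0,-8,-1],
    [0,0,0,0,0,-8,-1],
    [0,0,0,0,0,-8,-1],
    [0,0,0,0,0,-8,-1],
    [0,0,0,0,0,-8,-1],
    [0,0,0,0,0,-5,-1],
    [0,0,0,0,0,0,-1],
  ],
)

```text
t: 6.7
tcp_pos: [0.5082, -0.3264, 0.0481]
tool_rot: [0.044, 0.999, -0.002, -0.002]
force: [-8.3, -6.7, 7.2]
finger_gap: 0.152
gripper_force: 33.4
```

Run:
```python
from h import *
s=manip.sense();a=R.from_quat(s['tool_rot']).as_matrix()[:,0];print(s['t'],s['force'],s['ft_torque'],s['tcp_pos'],np.degrees(np.arctan2(a[1],a[0])),s['q'][5],s['tau'],s['finger_gap'])
```

```text
6.7 [-8.34558008 -6.69638447  7.19291834] [-1.05783163  1.38493522  0.03360768] [ 0.50822173 -0.32638954  0.04813966] 174.9340938939925 -2.2305010275539146 [  5.7606259  -42.6091361  -11.27313405   2.10245244  -0.47582494
  -0.24492558] 0.1520682847508957
```

>>> drive_tool(
  plan=[
    [0.0015,-0.0013,0,0,0,-3,-1],
    [0,0,0,0,0,-3,-1],
    [0,0,0,0,0,0,-1],
  ],
)

```text
t: 7.0
tcp_pos: [0.5082, -0.3265, 0.0482]
tool_rot: [-0.005, 1.0, -0.001, 0.0]
force: [-5.1, -3.0, 5.7]
finger_gap: 0.155
gripper_force: 46.2
```

```bash
cat > st.py <<'E'
from h import *
s=manip.sense();a=R.from_quat(s['tool_rot']).as_matrix()[:,0];print(s['t'],s['force'].round(1),s['ft_torque'].round(2),s['tcp_pos'].round(4),np.degrees(np.arctan2(a[1],a[0])).round(2),s['q'].round(3),s['tau'][5].round(3),s['finger_gap'])
E
python3 st.py
```

```text
7.0 [-5.1 -3.   5.7] [-0.52  0.73 -0.84] [ 0.5082 -0.3265  0.0482] -179.42 [-7.550e-01  7.200e-01  1.610e+00 -2.000e-03  8.110e-01 -2.335e+00] -1.038 0.15460134905370274
```

Torque about z jumped to about 1 N·m, so the stop is reached. I'll release, rise and verify.

>>> drive_tool(
  plan=[
    [0,0,0,0,0,0,-1],
    [0,0,0,0,0,0,0.3],
    [0,0,0,0,0,0,0.3],
    [0,0,-0.03,0,0,0,0.3],
    [0,0,-0.045,0,0,0,0.3],
    [0,0,-0.045,0,0,0,0.3],
    [0,0,0,0,0,0,0.3],
    [0,0,0,0,0,0,0.3],
  ],
)

```text
t: 7.8
tcp_pos: [0.5093, -0.3248, 0.1682]
tool_rot: [-0.007, 1.0, -0.001, 0.001]
force: [0.5, -0.2, -0.8]
finger_gap: 0.649
gripper_force: 0.0
```

```bash
python3 - <<'E'
from h import *
d=snap('wrist','w3');u,v=map(int,proj(d,[.5098,-.3256,.045]));print(u,v)
import subprocess
A=cloud(d);im=d['image'][max(0,v-70):v+70,max(0,u-93):u+93,::-1]
cv2.imwrite('pics/c3.png',cv2.resize(im,(744,560),interpolation=cv2.INTER_CUBIC))
E
python3 st.py
```

```text
250 179
7.85 [ 0.6 -0.  -0.2] [ 0.05 -0.04 -0.  ] [ 0.5084 -0.3241  0.1667] -179.22 [-0.753  0.552  1.534  0.     1.057 -2.337] -0.001 0.650558841323299
```

View pics/c3.png

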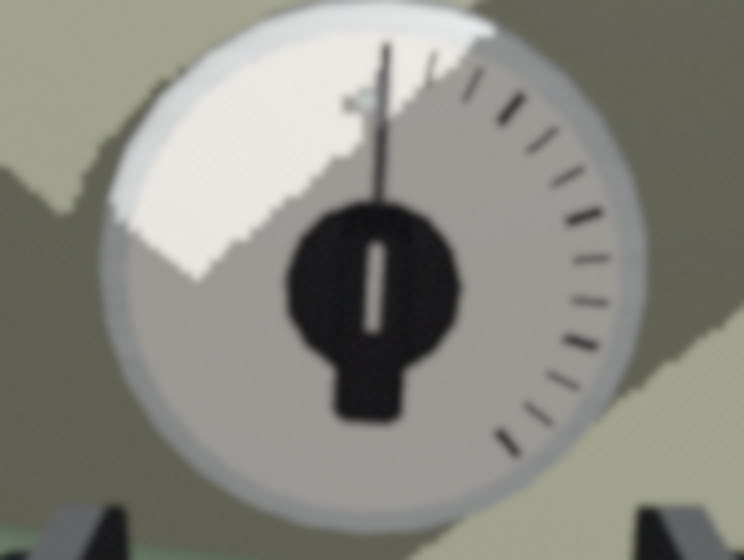

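In the crop the hand (380,120) lies against the pin at (365,100), so the peak is home. Next I'll go above the bolt knob with the closing line along the gate, which has a yaw of about 9.4°.

>>> drive_tool(
  plan=[
    [0,0,-0.025,0,0,-4.3,0.5],
    [0,0,-0.027,0,0,-4.3,0.5],
    [-0.0142,0.043,0,0,0,0,0.5],
    [-0.0142,0.043,0,0,0,0,0.5],
    [-0.0142,0.043,0,0,0,0,0.5],
    [-0.0142,0.043,0,0,0,0,0.5],
    [-0.0142,0.043,0,0,0,0,0.5],
    [-0.0142,0.043,0,0,0,0,0.5],
    [-0.0142,0.043,0,0,0,0,0.5],
    [-0.0142,0.043,0,0,0,0,0.5],
  ],
)

```text
t: 8.85
tcp_pos: [0.5636, 0.0352, 0.2167]
tool_rot: [-0.082, 0.997, 0.001, -0.002]
force: [0.1, 0.4, 0.3]
finger_gap: 0.747
gripper_force: 0.0
```

>>> drive_tool(
  plan=[
    [-0.0142,0.043,0,0,0,0,0.5],
    [0,0,0,0,0,0,0.5],
    [0,0,0,0,0,0,0.5],
    [0,0,0,0,0,0,0.5],
  ],
)

```text
t: 9.25
tcp_pos: [0.5711, 0.077, 0.2177]
tool_rot: [-0.081, 0.997, -0.0, -0.002]
force: [0.3, -0.2, -0.7]
finger_gap: 0.749
gripper_force: 0.0
```

```bash
python3 st.py
python3 - <<'E'
from h import *
d=snap('wrist','w4');C=cloud(d);P=C.reshape(-1,3)
k=P[(P[:,2]>.18)&(P[:,2]<.2)&(np.hypot(P[:,0]-.571,P[:,1]-.078)<.03)]
print('cap',len(k),k.mean(0),cv2.minEnclosingCircle(k[:,:2].astype(np.float32)))
g=P[(P[:,2]>.143)&(P[:,2]<.156)&(P[:,0]<.68)&(P[:,0]>.53)]
print('front top',len(g))
for y in np.arange(-.02,.2,.02):
    q=g[abs(g[:,1]-y)<.006]
    if len(q):print(y.round(2),len(q),np.percentile(q[:,0],[2,50]).round(4),np.median(q[:,2]).round(4))
E
```

```text
9.25 [ 0.3 -0.2 -0.7] [-0.11 -0.03 -0.  ] [0.5711 0.077  0.2177] -170.68 [-5.900e-02  4.570e-01  1.549e+00 -1.000e-03  1.139e+00 -1.793e+00] -0.002 0.7494336828937488
cap 1172 [0.56989888 0.07979942 0.18956386] ((0.5704415440559387, 0.07985884696245193), 0.011972639709711075)
front top 13494
-0.02 382 [0.6015 0.6202] 0.1466
0.0 569 [0.5677 0.5949] 0.1501
0.02 329 [0.5978 0.6036] 0.1492
0.04 524 [0.5944 0.6048] 0.1494
0.06 441 [0.5909 0.5993] 0.1493
0.08 216 [0.562  0.6012] 0.1498
0.1 613 [0.5844 0.5983] 0.1496
0.12 438 [0.5805 0.5888] 0.1494
0.14 362 [0.577  0.5836] 0.1493
0.16 461 [0.5734 0.5825] 0.1493
0.18 673 [0.5408 0.5737] 0.15
```

View pics/w4.png

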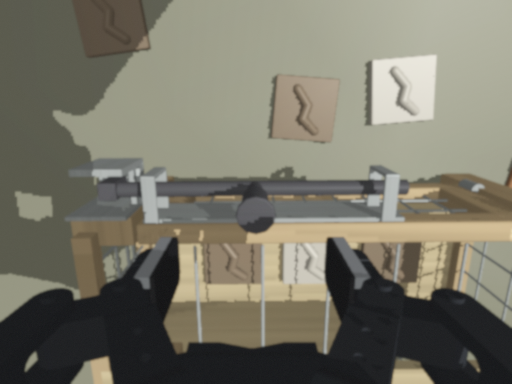

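The wrist view shows the cap at (255,212), the rod at row 187, straps at (150,195) and (385,195), and the keeper at (105,185). The cap centre is (0.5704, 0.0798) at z 0.190, in agreement with the other views. I'll descend and grip.

>>> drive_tool(
  plan=[
    [0,0.0029,0.028,0,0,0,0.5],
    [0,0,0.028,0,0,0,0.5],
    [0,0,0.0275,0,0,0,0.3],
    [0,0,0,0,0,0,0],
    [0,0,0,0,0,0,-1],
    [0,0,0,0,0,0,-1],
    [0,0,0,0,0,0,-1],
    [0,0,0,0,0,0,-1],
  ],
  newtons=50,
)

```text
t: 10.1
tcp_pos: [0.5721, 0.0804, 0.1366]
tool_rot: [-0.081, 0.997, -0.0, 0.001]
force: [0.1, -1.0, -2.2]
finger_gap: 0.248
gripper_force: 48.8
```

```bash
python3 st.py
```

```text
10.1 [ 0.1 -1.  -2.2] [-0.09  0.04 -0.1 ] [0.5721 0.0804 0.1366] -170.67 [-0.054  0.561  1.626 -0.     0.952 -1.787] -0.065 0.24761580482981754
```

>>> drive_tool(
  plan=[
    [0,0,-0.004,0,0,0,-1],
    [0,0,-0.004,0,0,0,-1],
    [0,0,-0.004,0,0,0,-1],
    [0,0,-0.003,0,0,0,-1],
    [0,0,0,0,0,0,-1],
  ],
)

```text
t: 10.6
tcp_pos: [0.572, 0.0807, 0.1513]
tool_rot: [-0.082, 0.997, -0.0, 0.001]
force: [1.0, -0.1, -1.3]
finger_gap: 0.249
gripper_force: 48.9
```

```bash
python3 st.py
python3 - <<'E'
from h import *
d=snap('wrist','w5');C=cloud(d);P=C.reshape(-1,3)
# rod height near y .02-.06 & .1-.15
for y in(.03,.045,.06,.1,.115,.13,.15):
    xg=.5978-.174*(y-.02); q=P[(abs(P[:,1]-y)<.005)&(P[:,0]<xg-.012)&(P[:,0]>xg-.03)&(P[:,2]>.11)&(P[:,2]<.165)]
    q0=cloud(load('w4')).reshape(-1,3);q0=q0[(abs(q0[:,1]-y)<.005)&(q0[:,0]<xg-.012)&(q0[:,0]>xg-.03)&(q0[:,2]>.11)&(q0[:,2]<.165)]
    print(y,len(q),np.percentile(q[:,2],90) if len(q) else 0,len(q0),np.percentile(q0[:,2],90) if len(q0) else 0)
E
```

```text
10.6 [ 1.  -0.1 -1.3] [-0.06 -0.21 -0.05] [0.572  0.0807 0.1513] -170.65 [-0.053  0.54   1.614  0.     0.985 -1.787] -0.04 0.24875634495868487
0.03 411 0.14577677243569376 193 0.1308988096889354
0.045 416 0.14578097950219654 200 0.13119974934224185
0.06 391 0.14577575870083773 201 0.13090400370137872
0.1 376 0.14573735891879736 192 0.13111676049008775
0.115 419 0.14581503292713635 190 0.1308933599741671
0.13 411 0.14566767976192002 195 0.13105480190403712
0.15 405 0.14575227474395502 197 0.1308539042453732
```

The rod rose 14.7 mm, with its top going from 0.131 to 0.1457. Now I'll draw it.

>>> drive_tool(
  plan=[
    [0,0.005,0,0,0,0,-1],
    [0,0.007,0,0,0,0,-1],
    [0,0.008,0,0,0,0,-1],
    [0,0.008,0,0,0,0,-1],
    [0,0.006,0,0,0,0,-1],
    [0,0.003,0,0,0,0,-1],
    [0,0,0,0,0,0,-1],
    [0,0,0,0,0,0,-1],
  ],
)

```text
t: 11.45
tcp_pos: [0.5655, 0.1175, 0.1506]
tool_rot: [-0.082, 0.997, 0.0, 0.0]
force: [1.8, 1.1, -2.5]
finger_gap: 0.246
gripper_force: 48.9
```

```bash
python3 st.py
python3 - <<'E'
from h import *
d=snap('wrist','w6');e=load('w5')
# rod end (hinge side) y before/after
for n,D in(('w4',load('w4')),('before',e),('after',d)):
    P=cloud(D).reshape(-1,3);xg=.5978-.174*(P[:,1]-.02);q=P[(P[:,0]<xg-.012)&(P[:,0]>xg-.03)&(P[:,2]>.12)&(P[:,2]<.1485)];print(n,np.percentile(q[:,1],[.2,99.8]),q[:,2].max())
    k=P[(P[:,2]>.185)&(P[:,2]<.215)&(P[:,0]<.6)&(P[:,0]>.54)&(P[:,1]>.06)&(P[:,1]<.135)];print(len(k),np.median(k,0))
E
```

```text
11.45 [ 1.8  1.1 -2.5] [ 0.14 -0.3   0.05] [0.5655 0.1175 0.1506] -170.64 [ 0.011  0.542  1.614  0.     0.986 -1.723] 0.008 0.24613460819296454
w4 [-0.03727275  0.19449822] 0.148321262981605
1172 [0.56975314 0.07978442 0.1896051 ]
before [-0.03595073  0.19595765] 0.14847321279815534
6230 [0.56464768 0.08164684 0.20434223]
after [0.00179855 0.23264516] 0.14847003057422672
6212 [0.55954011 0.11639539 0.20364101]
```

The bolt is drawn about 37 mm. From the knob pose the hinge works out at (0.561, 0.2965), so the knob's radius is now 178 mm along and 28 mm out. I'll swing the gate on that arc, 2° per row.

>>> drive_tool(
  plan=[
    [0.0031,0.0005,0,0,0,1,-1],
    [0.0062,0.0011,0,0,0,2,-1],
    [0.0062,0.0011,0,0,0,2,-1],
    [0.0062,0.0011,0,0,0,2,-1],
    [0,0,0,0,0,0,-1],
  ],
)

```text
t: 12.0
tcp_pos: [0.543, 0.118, 0.1507]
tool_rot: [-0.02, 1.0, -0.0, -0.0]
force: [2.8, -0.4, -1.6]
finger_gap: 0.25
gripper_force: 48.9
```

```bash
python3 st.py
```

```text
12.0 [ 2.8 -0.4 -1.6] [-0.   -0.42 -0.05] [0.543  0.118  0.1507] -177.71 [ 0.013  0.516  1.669 -0.     0.957 -1.598] 0.098 0.2501813464476102
```

Forces match the closing spring, about 3 N. I'll continue to about 0.35 rad.

>>> drive_tool(
  plan=[
    [0.0062,0.0011,0,0,0,2,-1],
    [0.0062,0.0011,0,0,0,2,-1],
    [0.0062,0.0011,0,0,0,2,-1],
    [0.0062,0.0011,0,0,0,2,-1],
    [0.0062,0.0011,0,0,0,2,-1],
    [0.0062,0.0011,0,0,0,2,-1],
    [0.0031,0.0005,0,0,0,1,-1],
    [0,0,0,0,0,0,-1],
    [0,0,0,0,0,0,-1],
    [0,0,0,0,0,0,-1],
  ],
)

```text
t: 13.0
tcp_pos: [0.5044, 0.1274, 0.1508]
tool_rot: [0.093, 0.996, -0.0, 0.0]
force: [3.8, -0.9, -1.6]
finger_gap: 0.248
gripper_force: 48.9
```

```bash
python3 st.py
python3 - <<'E'
from h import *
d=snap('wrist','w7');t=snap('top','t7')
im=np.vstack([cv2.resize(d['image'][:,:,::-1],(400,300)),]);a=cv2.resize(t['image'][40:220,90:330,::-1],(400,300),interpolation=cv2.INTER_CUBIC)
cv2.imwrite('pics/c7.png',np.hstack([im,a]))
E
```

```text
13.0 [ 3.8 -0.9 -1.6] [-0.18 -0.44 -0.03] [0.5044 0.1274 0.1508] 169.37 [ 0.033  0.475  1.757 -0.     0.909 -1.352] -0.04 0.24786184200017441
```

View pics/c7.png

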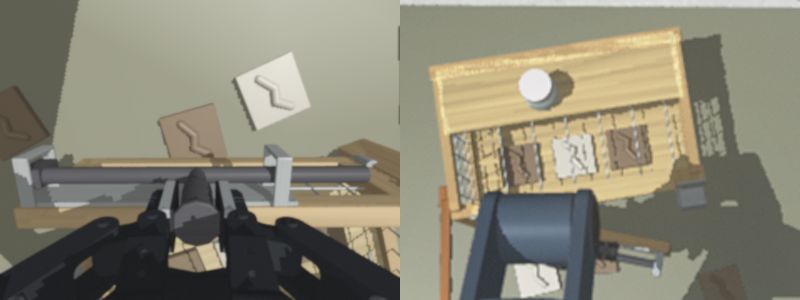

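The wrist view (left) shows the knob still gripped and the rod level. In the top view (right) the gate stands open from the post, with its free edge near (665,248) against the keeper at (690,190). The tool turned 20°, so the gate is at about 0.35 rad, and the tiles and jar look undisturbed. I'll hand in.

```bash
python3 -c "
from station import manip
print(manip.sign_off())"
```

```text
the job is handed in; nothing more can be done
None
```

I handed the job in at about 13 s: the dial's peak hand is home against its zero stop, the bolt was lifted and drawn about 37 mm, and the gate is held still at about 0.35 rad by the gripped bolt knob. I saw no bystander disturbed, and sign-off returned no verdict.

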